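# Put the microscope's parts back in their own places

## Task

Put the cleaned microscope parts away: stand each objective upright in the dish whose rim has the colour of its band, and lay the left-hand and the right-hand slide-holder arm flat, post up, inside the tray that is marked with the outline of that same hand. Do not knock an objective over; leave everything released and at rest.

Things in the scene. Friction and masses are not known exactly. Their poses are not given: they have to be found in the camera images.
- red_objective: loose microscope objective with a red colour band, standing upright nose up: steel cylinder 30 mm in diameter from its underside up to 30 mm, then a cone to 16 mm at its top, 44 mm high in all; the red band is the ring round the shoulder of the cone. About 0.1 to 0.25 kg. Origin: centre of the underside, z up along the barrel.
- yellow_objective: loose microscope objective with a yellow colour band, standing upright nose up: steel cylinder 30 mm in diameter from its underside up to 38 mm, then a cone to 16 mm at its top, 52 mm high in all; the yellow band is the ring round the shoulder of the cone. About 0.1 to 0.25 kg. Origin: centre of the underside, z up along the barrel.
- blue_objective: loose microscope objective with a blue colour band, standing upright nose up: steel cylinder 30 mm in diameter from its underside up to 48 mm, then a cone to 16 mm at its top, 62 mm high in all; the blue band is the ring round the shoulder of the cone. About 0.1 to 0.25 kg. Origin: centre of the underside, z up along the barrel.
- red_dish: fixed round parking dish with a red rim and black floor: 68 mm outside, 58 mm inside, rim 9 mm high, floor 4 mm above the bench. Origin: centre of the underside, on the bench, z up.
- yellow_dish: fixed round parking dish with a yellow rim and black floor: 68 mm outside, 58 mm inside, rim 9 mm high, floor 4 mm above the bench. Origin: centre of the underside, on the bench, z up.
- blue_dish: fixed round parking dish with a blue rim and black floor: 68 mm outside, 58 mm inside, rim 9 mm high, floor 4 mm above the bench. Origin: centre of the underside, on the bench, z up.
- left_arm: loose left-hand slide-holder arm: flat black L, 6 mm thick, with a square aluminium post to grip, 18 x 18 mm (sides along x, y), top 36 mm above the underside. Origin: underside, below the post's centre; z up. Bar along x from -48 to +32 mm, 16 mm wide; foot at x 16 to 32 mm reaches y = +38 mm: seen from above, looking along the bar to the foot, it turns left. 0.12 kg, balanced at the post.
- right_arm: loose right-hand slide-holder arm: flat black L, 6 mm thick, with a square aluminium post to grip, 18 x 18 mm (sides along x, y), top 36 mm above the underside. Origin: underside, below the post's centre; z up. Bar along x from -48 to +32 mm, 16 mm wide; foot at x 16 to 32 mm reaches y = -38 mm: seen from above, looking along the bar to the foot, it turns right. 0.12 kg, balanced at the post.
- left_tray: fixed open grey tray marked with a white full-size left-hand L (grey square at the post) on its floor: 120 x 88 mm outside (x, y), walls 4 mm thick, 14 mm high, floor 4 mm above the bench. Origin: centre of the underside, z up. The painted L has the arm's axes, its post's place at x = +8, y = -15 mm; an arm laid on it has 16 mm to spare all round.
- right_tray: fixed open grey tray marked with a white full-size right-hand L (grey square at the post) on its floor: 120 x 88 mm outside (x, y), walls 4 mm thick, 14 mm high, floor 4 mm above the bench. Origin: centre of the underside, z up. The painted L has the arm's axes, its post's place at x = +8, y = +15 mm; an arm laid on it has 16 mm to spare all round.

How it is judged:
By the outcome, as a careful person would: the job done as asked, in the order asked, and still so for the second after the job is handed in, with the robot touching nothing.
It also fails if it takes over 117 s, if anything falls off the work surface, if the arm or the gripper's body presses on something with over 40 N, if the wrist force passes 120 N, or if a joint passes its speed limit or range.

## Robot

A 6-joint arm with a two-finger parallel gripper is mounted at the origin on the work surface. World frame = base frame: x ahead of the robot, y to its left, z up, the work surface at z = 0. Lengths are in m, angles in rad, forces in N, time in s.
With the tool pointing down it reaches from about 0.325 to 0.85 m from the base axis. Payload 15.5 kg.
Tool frame: the origin (TCP) lies midway between the tips of the shut fingers; the grasp point (between the pads) lies pinch_z behind it (pinch_z is the distance from the TCP to the grasp point, in m); y points along the fingers, z is the direction in which the jaws open and shut, and the axes are right-handed (so a half turn about y gives the same grasp; the last joint's range is limited). The gripper opens to 91 mm and grips with 3 to 60 N. Pads are 32 mm wide; open, the fingers measure 118 mm over their backs; the gripper's body (76 mm by 178 mm) begins 60 mm behind the grasp point.
Start: joints at [1.062, 0.494, 1.345, -0, 1.302, -0.096], TCP at [0.251, 0.573, 0.214] pointing down, gripper open.
Joint ranges: [-2.91, 2.91], [-0.82, 2.16], [0.22, 2.67], [-1.22, 4.37], [0.12, 2.79], [-3.08, 3.08]. Speed limits (rad/s): [1.89, 1.89, 2.57, 3.01, 3.01, 3.01].

## Interface

Orientations are given as a 3x3 rotation matrix whose columns are the frame's x, y, z axes.
In Python, from station import * gives the robot as it stands.
- The arm moves only by the shell command python3 -m inch 'ROWS' [OPENING] [FORCE]. ROWS is JSON, a list that holds one entry, the list of rows, each a list of 4 numbers: the shift along the tool's x, y, z in m, then the turn about the tool's y in rad. In form: [[[tx, ty, tz, spin], ...]]. A call has 1 to 5 rows; each row shifts and turns the commanded pose from where the row before left it, along the tool's axes as they then stand; what a row does not reach is not made up. A row lasts 1/10 s, in which the tool goes at most 50 mm and 8.59 degrees, less where a joint would pass 70% of its speed; a pose out of reach is approached as far as the arm can. A call with a gripper value outside its range is refused whole. OPENING is the gripper's target within -1 to 1 (fully open at 1, half-way at 0, shut at -1), set as the call begins (- or left out, the last holds). The fingers move at their own pace and stop on an object; FORCE is the grip in N (left out, the last holds). Time passes only in rows, so rows that do not move let the fingers close. It gives the time, the measured TCP pose, the force and the opening at its end, in the units of the state.
- state(): the state, without advancing time (a new reading comes with each control period).
- grab_frame(name): name is "scene" or "top"; returns a dict with "color" (420x560x3 uint8, red, green, blue), "fx", "fy", "cx", "cy" (pixels), "R" (3x3) and "t" (3): a world point X has camera coordinates R X + t. Camera axes: x right, y down, z forward; pixel columns grow to the right and rows downward; lengths in m; the calibration is good to about 2 mm. A picture is of the moment at which its call begins. There is no depth.
- close_job(): hands the job in, once; it reports no verdict.
The state is a dict: "time_s": time; "joint_pos": joint angles; "joint_vel": joint speeds; "joint_torque": joint torques, N m; "eef_pos": TCP position; "orientation": TCP orientation; "wrist_force": force on the tool from outside, world axes, zero at the start; "torque": the same for the moment, N m; "finger_gap": finger opening in m.
Only numpy, scipy, OpenCV 4.12 (cv2) and the standard library are available. Lean on these libraries where they do the work, as an engineer would, in place of code of your own. Each camera call takes 0.05 s, during which the arm holds its last target. There are 200 camera calls.

## Working session

There is one attempt and no reset: what is moved stays moved. The work goes in short steps, Python scripts to look and compute and a shell command to move; the robot and the scene stay as the last step left them, time stands still between calls to the robot, and variables do not carry over. Pictures are saved under pics/ and viewed, about 12 in all and at most 16, crops included, and the job is handed in when it is done.

```bash
ls; mkdir -p pics; python3 - <<'E'
from station import *
import cv2,numpy as np
s=state(); print({k:np.round(s[k],3).tolist() for k in s})
try: print(pinch_z)
except Exception as e: print(e)
for n in("top","scene"):
    f=grab_frame(n); cv2.imwrite(f"pics/{n}0.png",f["color"][:,:,::-1]); print(n,f["fx"],f["fy"],f["cx"],f["cy"],np.round(f["R"],4).tolist(),f["t"])
E
```

```text
pics
{'time_s': 0.0, 'joint_pos': [1.063, 0.494, 1.346, -0.0, 1.303, -0.095], 'joint_vel': [0.002, -0.001, 0.001, 0.0, 0.001, -0.001], 'joint_torque': [-0.005, -87.881, -38.185, 0.07, 0.053, -0.0], 'eef_pos': [0.251, 0.572, 0.213], 'orientation': [[0.916, -0.001, 0.401], [-0.401, -0.001, 0.916], [-0.0, -1.0, -0.001]], 'wrist_force': [0.737, -0.183, 0.114], 'torque': [0.038, -0.03, -0.011], 'finger_gap': 0.091}
0.0188
top 381.0505818679268 381.0505818679268 282.80397859843686 207.49100599138964 [[-0.0047, -0.9998, -0.0172], [-0.9889, 0.0072, -0.1481], [0.1482, 0.0163, -0.9888]] [0.01148086 0.5111794  0.95792847]
scene 480.57696001880896 480.57696001880896 281.652298793979 205.04328848235298 [[-0.7711, 0.6366, 0.0126], [0.3526, 0.4434, -0.8241], [-0.5302, -0.631, -0.5664]] [ 0.38604471 -0.15970953  1.3446754 ]
```

View pics/top0.png

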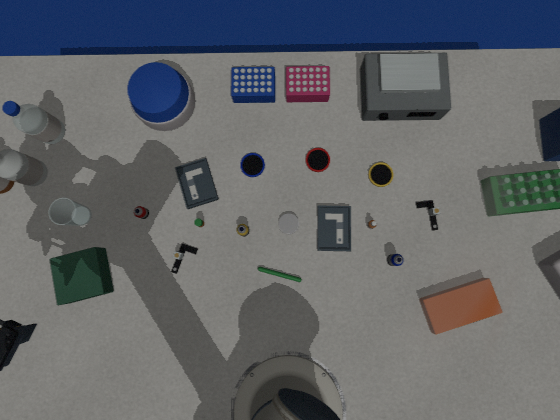

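View pics/scene0.png

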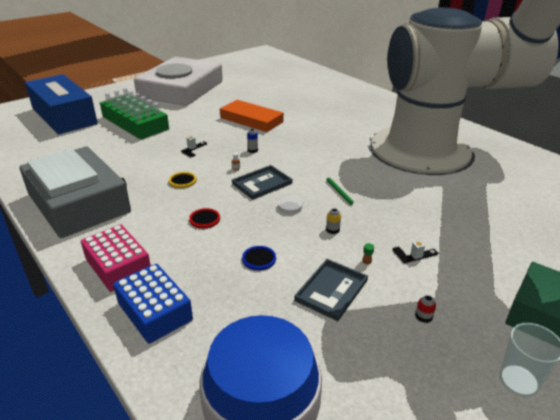

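The top view shows the dishes: blue at (252,165), red at (318,159) and yellow at (380,174). The objectives are red at (141,212), yellow at (243,230) and blue at (397,260). The arms are at (183,258) and (429,214), and the trays at (197,182) and (334,228). The vials at (199,222) and (371,223) are clutter. I'll zoom in on the arms, trays and objectives next.

```bash
python3 - <<'E'
import cv2
a=cv2.imread("pics/top0.png")
def c(x,y,w,h,k): return cv2.resize(a[y:y+h,x:x+w],None,fx=k,fy=k,interpolation=cv2.INTER_CUBIC)
cv2.imwrite("pics/zl.png",c(125,145,133,133,6)[:600] if 0 else c(125,145,132,138,4.3))
cv2.imwrite("pics/zr.png",c(300,145,145,135,4.4))
E
```

```text
(no output)
```

View pics/zl.png

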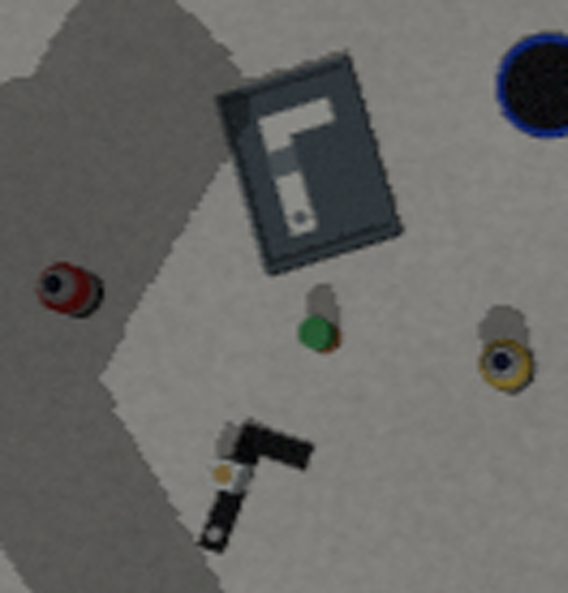

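View pics/zr.png

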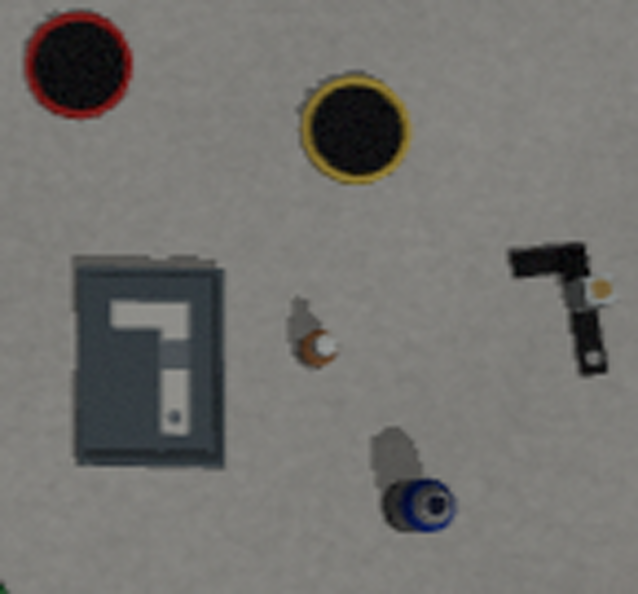

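The crops show that the arm at left, with its post at full-image (176,255), has its foot turning right. It is the right arm, and the tray at (197,182) carries the right-hand outline. The arm at (436,210) turns left, so it is the left arm, and the tray at (334,228) carries the left-hand outline. Next I fit the poses.

```bash
cat > h.py <<'E'
from station import *
import cv2,numpy as np
from scipy.optimize import least_squares
def proj(f,X):
    c=np.atleast_2d(X)@np.array(f["R"]).T+f["t"]; return np.c_[f["fx"]*c[:,0]/c[:,2]+f["cx"],f["fy"]*c[:,1]/c[:,2]+f["cy"]]
def back(f,u,v,z):
    R=np.array(f["R"]); d=R.T@[(u-f["cx"])/f["fx"],(v-f["cy"])/f["fy"],1]; o=-R.T@f["t"]; return o+d*(z-o[2])/d[2]
def full(p,o,k): return (np.array(p,float)+.5)/k-.5+np.array(o)
def fit(f,M,uv):
    M=np.array(M)/1e3
    def P(q): c,s=np.cos(q[2]),np.sin(q[2]); return np.c_[q[0]+c*M[:,0]-s*M[:,1],q[1]+s*M[:,0]+c*M[:,1],M[:,2]]
    x0=back(f,*uv.mean(0),0)
    r=min((least_squares(lambda q:(proj(f,P(q))-uv).ravel(),[x0[0],x0[1],a]) for a in(0,1.5,3,-1.5)),key=lambda r:r.cost)
    return r.x,np.abs(r.fun).max()
E
python3 - <<'E'
from h import *
np.set_printoptions(precision=4,suppress=True)
f=grab_frame("top"); g=grab_frame("scene")
L=lambda s,z,dx=0,dy=0:[[32+dx,s*-8+dy,z],[32+dx,s*38+dy,z],[16+dx,s*38+dy,z],[-48+dx,s*-8+dy,z],[-48+dx,s*8+dy,z]]
W=lambda :[[60,44,14],[60,-44,14],[-60,-44,14],[-60,44,14]]
A,B=((125,145),4.3),((300,145),4.4)
print("rarm",fit(f,L(-1,6)+[[0,0,36]],full([(245,418),(315,447),(304,470),(198,545),(222,553),(222,474)],*A)))
print("rtray",fit(f,L(-1,4,8,15)+W(),full([(258,122),(329,97),(336,120),(290,238),(316,229),(218,97),(348,52),(403,233),(270,274)],*A)))
print("larm",fit(f,L(1,6)+[[0,0,36]],full([(586,243),(509,250),(514,277),(607,372),(580,376),(600,289)],*B)))
print("ltray",fit(f,L(1,4,8,-15)+W(),full([(189,301),(111,304),(112,328),(188,437),(162,434),(75,268),(224,268),(224,467),(75,465)],*B)))
P={}
for n,p,c,z in(("red",(53,285),A,.044),("yellow",(502,360),A,.052),("blue",(436,505),B,.062)):
    P[n]=back(f,*full(p,*c),z); X=P[n].copy();b=X.copy();b[2]=0; print(n,X,"scene top",proj(g,X)[0],"base",proj(g,b)[0])
for n,h in(("red",0),("yellow",27),("blue",117)):
    for cam,fr,rc in(("top",f,(130,190,225,400)),("scene",g,(165,270,160,280))):
        hsv=cv2.cvtColor(fr["color"],cv2.COLOR_RGB2HSV).astype(int)
        m=(abs((hsv[...,0]-h+90)%180-90)<9)&(hsv[...,1]>110)&(hsv[...,2]>60)
        k=np.zeros_like(m);k[rc[0]:rc[1],rc[2]:rc[3]]=1;m&=k
        pts=np.argwhere(m)[:,::-1].astype(np.float32); 
        e=cv2.fitEllipse(cv2.convexHull(pts)); print(n,"dish",cam,len(pts),np.round(e[0],1),np.round(e[1],1),back(fr,*e[0],.009))
print("cup",back(f,63,212,.0),"vials",back(f,199,222,.03),back(f,371,223,.03))
E
python3 - <<'E'
import cv2
a=cv2.imread("pics/scene0.png")
cv2.imwrite("pics/zs.png",cv2.resize(a[120:330,170:450],None,fx=2.8,fy=2.8,interpolation=cv2.INTER_CUBIC))
E
```

```text
rarm (array([ 0.3904,  0.2833, -0.3414]), np.float64(0.7292590147905571))
rtray (array([0.5848, 0.2437, 0.3089]), np.float64(0.9637263782298078))
larm (array([ 0.5014, -0.3892,  0.0998]), np.float64(0.2789653940100152))
ltray (array([ 0.4592, -0.1264, -0.0211]), np.float64(0.6727803526059688))
red [0.5042 0.3895 0.044 ] scene top [428.0862 297.0766] base [423.3777 315.2714]
yellow [0.456  0.1146 0.052 ] scene top [333.5347 209.3765] base [331.7464 229.2339]
blue [ 0.3751 -0.2796  0.062 ] scene top [251.634  129.4228] base [252.1471 150.0004]
red dish top 135 [317.5 159.4] [23.9 24. ] [ 0.6482 -0.0867  0.009 ]
red dish scene 245 [204.1 217.9] [19.9 30.8] [ 0.6534 -0.0797  0.009 ]
yellow dish top 151 [380.6 174.1] [24.1 24.5] [ 0.6053 -0.257   0.009 ]
yellow dish scene 205 [181.8 179.4] [15.9 27.8] [ 0.6106 -0.2498  0.009 ]
blue dish top 131 [252.1 164.5] [23.7 23.8] [0.6355 0.0926 0.009 ]
blue dish scene 293 [216.1 265.9] [ 36.5 122.2] [0.7185 0.0672 0.009 ]
cup [0.5089 0.611  0.    ] vials [0.4755 0.2292 0.03  ] [ 0.4699 -0.2214  0.03  ]
```

View pics/zs.png

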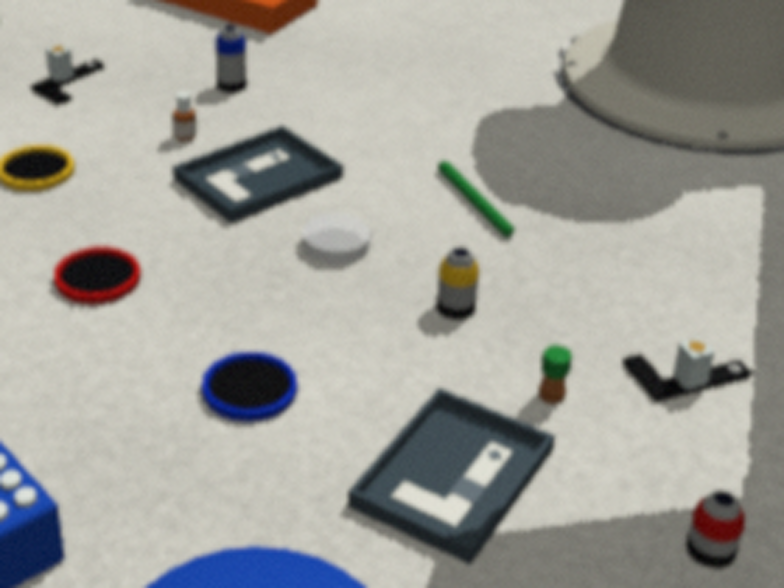

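```bash
python3 -m inch '[[[0.0306,0,-0.0066,0],[0.0306,0,-0.0066,0],[0.0306,0,-0.0066,0],[0.0306,0,-0.0066,0],[0.0306,0,-0.0066,0]]]' 1 20
python3 -m inch '[[[0.0306,0,-0.0066,0],[0.0306,0,-0.0066,0],[0.0306,0,-0.0066,0],[0.0306,0,-0.0066,0],[0.0306,0,-0.0066,0]]]'
python3 -m inch '[[[0,0,0,-0.1033],[0,0,0,-0.1033],[0,0,0,-0.1033],[0,0,0,-0.1033],[0,0,0,0]]]'
```

```text
time_s: 0.7
eef_pos: [0.3785, 0.48, 0.2138]
orientation: [[0.916, -0.0, 0.401], [-0.401, -0.0, 0.916], [-0.0, -1.0, -0.0]]
wrist_force: [0.2, 0.5, 0.1]
finger_gap: 0.0913
time_s: 1.2
eef_pos: [0.5054, 0.3884, 0.2138]
orientation: [[0.916, -0.0, 0.401], [-0.401, -0.0, 0.916], [-0.0, -1.0, -0.0]]
wrist_force: [0.3, 0.3, 0.2]
finger_gap: 0.0911
time_s: 1.7
eef_pos: [0.5045, 0.3892, 0.2137]
orientation: [[1.0, -0.0, -0.002], [0.002, -0.0, 1.0], [-0.0, -1.0, -0.0]]
wrist_force: [-0.3, 0.6, 0.5]
finger_gap: 0.0914
```

```bash
python3 -m inch '[[[0,0.04,0,0],[0,0.04,0,0],[0,0.04,0,0],[0,0.03,0,0],[0,0.02,0,0]]]' -0.2
python3 -m inch '[[[0,0.015,0,0],[0,0.01,0,0],[0,0.0092,0,0],[0,0,0,0]]]' 
python3 -c "
from h import *
f=grab_frame('scene');p=proj(f,[.504,.389,.03])[0].astype(int);cv2.imwrite('pics/s1.png',cv2.resize(f['color'][p[1]-70:p[1]+50,p[0]-80:p[0]+80,::-1],None,fx=4,fy=4))"
```

```text
time_s: 2.2
eef_pos: [0.5036, 0.3887, 0.0414]
orientation: [[1.0, -0.002, 0.003], [-0.003, -0.001, 1.0], [-0.002, -1.0, -0.001]]
wrist_force: [-0.1, 0.4, 0.5]
finger_gap: 0.0543
time_s: 2.6
eef_pos: [0.5044, 0.3892, 0.0091]
orientation: [[1.0, -0.001, 0.0], [-0.0, -0.0, 1.0], [-0.001, -1.0, -0.0]]
wrist_force: [0.4, 0.2, -0.1]
finger_gap: 0.0363
```

View pics/s1.png

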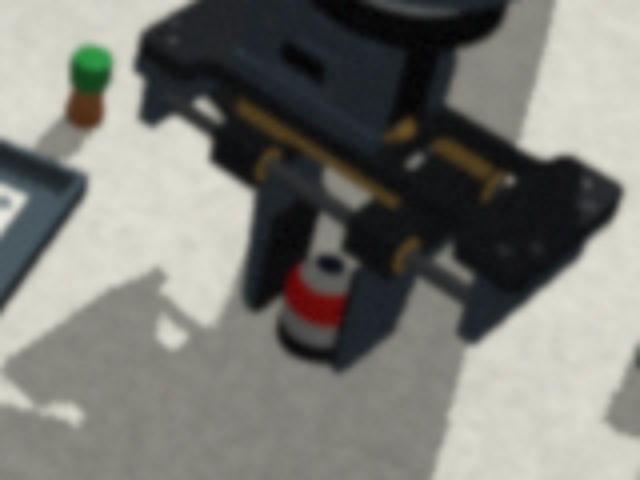

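Red stands upright, centred between the pads. I'll close, lift and carry it to the red dish.

```bash
python3 -m inch '[[[0,0,0,0],[0,0,0,0],[0,0,0,0],[0,0,0,0]]]' -1 20
python3 -m inch '[[[0,-0.01,0,0],[0,-0.02,0,0],[0,-0.03,0,0],[0,-0.03,0,0],[0,-0.02,0,0]]]'
python3 -m inch '[[[0.009,0,-0.03,0],[0.009,0,-0.03,0],[0.009,0,-0.03,0],[0.009,0,-0.03,0],[0.009,0,-0.03,0]]]'
python3 -m inch '[[[0.009,0,-0.03,0],[0.009,0,-0.03,0],[0.009,0,-0.03,0],[0.009,0,-0.03,0],[0.009,0,-0.03,0]]]'
python3 -m inch '[[[0.009,0,-0.03,0],[0.009,0,-0.03,0],[0.009,0,-0.03,0],[0.009,0,-0.03,0],[0.009,0,-0.03,0]]]'
python3 -m inch '[[[0.009,0,-0.026,0],[0,0,0,0],[0,0,0,0]]]'
```

```text
time_s: 3.05
eef_pos: [0.505, 0.3896, 0.0105]
orientation: [[1.0, 0.001, -0.0], [0.0, 0.001, 1.0], [0.001, -1.0, 0.001]]
wrist_force: [-1.4, -0.6, 6.7]
finger_gap: 0.0291
time_s: 3.55
eef_pos: [0.5049, 0.3895, 0.1224]
orientation: [[1.0, 0.002, -0.0], [0.0, 0.001, 1.0], [0.002, -1.0, 0.001]]
wrist_force: [0.3, -0.2, -1.9]
finger_gap: 0.0293
time_s: 4.05
eef_pos: [0.5497, 0.2381, 0.1204]
orientation: [[1.0, 0.0, -0.0], [0.0, 0.0, 1.0], [0.0, -1.0, 0.0]]
wrist_force: [0.2, 0.1, -1.4]
finger_gap: 0.0294
time_s: 4.55
eef_pos: [0.5948, 0.088, 0.1204]
orientation: [[1.0, 0.0, -0.0], [0.0, 0.0, 1.0], [0.0, -1.0, 0.0]]
wrist_force: [0.4, 1.1, -1.1]
finger_gap: 0.0293
time_s: 5.05
eef_pos: [0.6398, -0.0619, 0.1204]
orientation: [[1.0, 0.0, -0.0], [0.0, 0.0, 1.0], [0.0, -1.0, 0.0]]
wrist_force: [0.4, -0.5, -1.5]
finger_gap: 0.0294
time_s: 5.35
eef_pos: [0.6484, -0.0869, 0.12]
orientation: [[1.0, -0.0, 0.001], [-0.001, 0.0, 1.0], [-0.0, -1.0, 0.0]]
wrist_force: [-0.1, 1.1, -1.6]
finger_gap: 0.0295
```

```bash
python3 -m inch '[[[0,0.03,0,0],[0,0.03,0,0],[0,0.025,0,0],[0,0.012,0,0],[0,0.005,0,0]]]'
python3 -m inch '[[[0,0.002,0,0],[0,0.0015,0,0],[0,0,0,0],[0,0,0,0]]]'
```

```text
time_s: 5.85
eef_pos: [0.6481, -0.0857, 0.017]
orientation: [[1.0, -0.002, -0.001], [0.001, 0.0, 1.0], [-0.002, -1.0, 0.0]]
wrist_force: [0.3, -0.3, -1.0]
finger_gap: 0.0291
time_s: 6.25
eef_pos: [0.6492, -0.0868, 0.015]
orientation: [[1.0, 0.001, -0.0], [0.0, -0.0, 1.0], [0.001, -1.0, -0.0]]
wrist_force: [0.2, 1.0, -1.1]
finger_gap: 0.0291
```

```bash
python3 -m inch '[[[0,0.0008,0,0],[0,0.0007,0,0],[0,0,0,0],[0,0,0,0]]]'
python3 -c "
from h import *
f=grab_frame('scene');p=proj(f,[.648,-.087,.03])[0].astype(int);cv2.imwrite('pics/s2.png',cv2.resize(f['color'][p[1]-70:p[1]+50,p[0]-80:p[0]+80,::-1],None,fx=4,fy=4))"
```

```text
time_s: 6.65
eef_pos: [0.6493, -0.0868, 0.0144]
orientation: [[1.0, 0.002, -0.0], [0.0, -0.0, 1.0], [0.002, -1.0, -0.0]]
wrist_force: [-4.6, 0.6, 18.5]
finger_gap: 0.0294
```

View pics/s2.png

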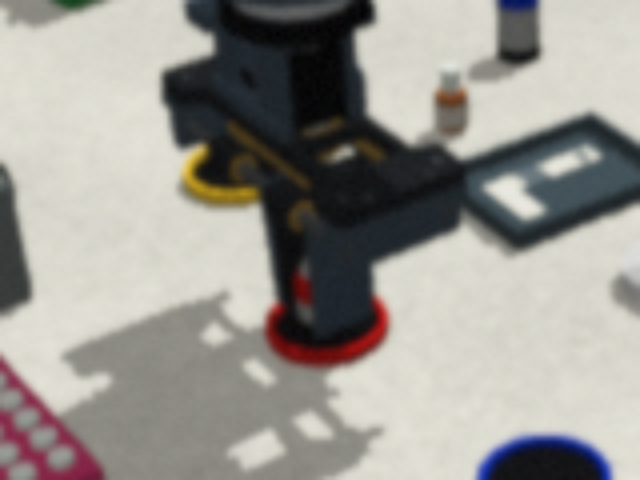

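Red is in its dish and pressing on the floor, with no contact until z≈0.0145. I'll release, rise and go to yellow.

```bash
python3 -m inch '[[[0,0,0,0],[0,0,0,0],[0,0,0,0]]]' 0.1
python3 -m inch '[[[0,-0.01,0,0],[0,-0.02,0,0],[0,-0.03,0,0],[0,-0.03,0,0],[0,-0.02,0,0]]]' 
python3 -m inch '[[[-0.024,0,0.025,0],[-0.024,0,0.025,0],[-0.024,0,0.025,0],[-0.024,0,0.025,0],[-0.024,0,0.025,0]]]' 0.3
python3 -m inch '[[[-0.024,0,0.025,0],[-0.024,0,0.025,0],[-0.024,0,0.026,0],[0,0,0,0],[0,0,0,0]]]'
```

```text
time_s: 7.0
eef_pos: [0.6488, -0.0867, 0.0128]
orientation: [[1.0, 0.0, -0.0], [0.0, -0.0, 1.0], [0.0, -1.0, -0.0]]
wrist_force: [0.4, -0.7, -0.3]
finger_gap: 0.0491
time_s: 7.5
eef_pos: [0.6494, -0.0868, 0.1256]
orientation: [[1.0, 0.002, -0.0], [0.0, -0.001, 1.0], [0.002, -1.0, -0.001]]
wrist_force: [0.5, 0.3, 0.0]
finger_gap: 0.0503
time_s: 8.0
eef_pos: [0.5278, 0.0391, 0.1234]
orientation: [[1.0, 0.001, -0.0], [0.0, 0.0, 1.0], [0.001, -1.0, 0.0]]
wrist_force: [0.4, 0.8, 0.1]
finger_gap: 0.0592
time_s: 8.5
eef_pos: [0.4567, 0.1147, 0.1234]
orientation: [[1.0, 0.001, -0.002], [0.002, 0.0, 1.0], [0.001, -1.0, 0.0]]
wrist_force: [0.3, -0.5, 0.9]
finger_gap: 0.0592
```

```bash
python3 -m inch '[[[0,0.03,0,0],[0,0.03,0,0],[0,0.025,0,0],[0,0.015,0,0],[0,0.01,0,0]]]' 
python3 -m inch '[[[0,0,0,0],[0,0,0,0],[0,0,0,0]]]' -0.2
python3 -m inch '[[[0,0,0,0],[0,0,0,0],[0,0,0,0],[0,0,0,0]]]' -1 20
python3 -m inch '[[[0,-0.01,0,0],[0,-0.02,0,0],[0,-0.03,0,0],[0,-0.03,0,0],[0,-0.02,0,0]]]'
```

```text
time_s: 9.0
eef_pos: [0.4573, 0.1136, 0.0117]
orientation: [[1.0, -0.0, 0.001], [-0.001, -0.0, 1.0], [-0.0, -1.0, -0.0]]
wrist_force: [0.8, 0.4, 0.7]
finger_gap: 0.0595
time_s: 9.3
eef_pos: [0.4574, 0.1142, 0.0135]
orientation: [[1.0, 0.001, -0.0], [0.0, 0.0, 1.0], [0.001, -1.0, 0.0]]
wrist_force: [-0.2, 0.1, -0.2]
finger_gap: 0.0385
time_s: 9.7
eef_pos: [0.4571, 0.1144, 0.0134]
orientation: [[1.0, 0.001, -0.001], [0.001, 0.0, 1.0], [0.001, -1.0, 0.0]]
wrist_force: [-0.3, 0.6, 9.5]
finger_gap: 0.0291
time_s: 10.2
eef_pos: [0.4569, 0.1143, 0.1252]
orientation: [[1.0, 0.002, -0.0], [0.0, 0.0, 1.0], [0.002, -1.0, 0.0]]
wrist_force: [-0.0, 0.3, -1.8]
finger_gap: 0.0293
```

```bash
python3 -m inch '[[[0.0105,0,-0.0265,0],[0.0105,0,-0.0265,0],[0.0105,0,-0.0265,0],[0.0105,0,-0.0265,0],[0.0105,0,-0.0265,0]]]'
python3 -m inch '[[[0.0105,0,-0.0265,0],[0.0105,0,-0.0265,0],[0.0105,0,-0.0265,0],[0.0105,0,-0.0265,0],[0.0105,0,-0.0265,0]]]'
python3 -m inch '[[[0.0105,0,-0.0265,0],[0.0105,0,-0.0265,0],[0.0105,0,-0.0265,0],[0.011,0,-0.0265,0],[0,0,0,0]]]'
python3 -m inch '[[[0,0.03,0,0],[0,0.03,0,0],[0,0.025,0,0],[0,0.012,0,0],[0,0.005,0,0]]]'
python3 -m inch '[[[0,0.002,0,0],[0,0,0,0],[0,0,0,0],[0,0,0,0]]]'
```

```text
time_s: 10.7
eef_pos: [0.5093, -0.0193, 0.1235]
orientation: [[1.0, 0.0, -0.0], [0.0, -0.0, 1.0], [0.0, -1.0, -0.0]]
wrist_force: [-0.6, -0.8, -1.0]
finger_gap: 0.0292
time_s: 11.2
eef_pos: [0.5618, -0.1517, 0.1234]
orientation: [[1.0, -0.0, -0.0], [0.0, 0.0, 1.0], [-0.0, -1.0, 0.0]]
wrist_force: [0.8, 1.1, -1.6]
finger_gap: 0.0286
time_s: 11.7
eef_pos: [0.6052, -0.2598, 0.1234]
orientation: [[1.0, 0.001, 0.002], [-0.002, -0.001, 1.0], [0.001, -1.0, -0.001]]
wrist_force: [0.0, 0.8, -1.8]
finger_gap: 0.0293
time_s: 12.2
eef_pos: [0.6037, -0.2561, 0.0202]
orientation: [[1.0, -0.001, -0.001], [0.001, 0.001, 1.0], [-0.001, -1.0, 0.001]]
wrist_force: [-1.1, 0.3, -1.3]
finger_gap: 0.0291
time_s: 12.6
eef_pos: [0.6047, -0.2569, 0.0196]
orientation: [[1.0, 0.001, -0.0], [0.0, -0.001, 1.0], [0.001, -1.0, -0.001]]
wrist_force: [0.2, 0.4, -2.2]
finger_gap: 0.029
```

```bash
python3 -m inch '[[[0,0.001,0,0],[0,0,0,0],[0,0,0,0]]]'; python3 -m inch '[[[0,0.0006,0,0],[0,0,0,0],[0,0,0,0]]]'
```

```text
time_s: 12.9
eef_pos: [0.6043, -0.2567, 0.0178]
orientation: [[1.0, 0.0, -0.0], [0.0, -0.0, 1.0], [0.0, -1.0, -0.0]]
wrist_force: [-0.3, -0.6, -1.4]
finger_gap: 0.0292
time_s: 13.2
eef_pos: [0.6044, -0.2567, 0.0174]
orientation: [[1.0, 0.0, -0.0], [0.0, -0.0, 1.0], [0.0, -1.0, -0.0]]
wrist_force: [-1.7, -0.1, 5.7]
finger_gap: 0.0292
```

```bash
python3 -m inch '[[[0,0,0,0],[0,0,0,0],[0,0,0,0]]]' 0.1
python3 -m inch '[[[0,-0.01,0,0],[0,-0.02,0,0],[0,-0.03,0,0],[0,-0.03,0,0],[0,-0.02,0,0]]]' 
python3 -m inch '[[[-0.023,0,-0.0023,0],[-0.023,0,-0.0023,0],[-0.023,0,-0.0023,0],[-0.023,0,-0.0023,0],[-0.023,0,-0.0023,0]]]' 0.3
python3 -m inch '[[[-0.023,0,-0.0023,0],[-0.023,0,-0.0023,0],[-0.023,0,-0.0023,0],[-0.023,0,-0.0023,0],[-0.0222,0,-0.0023,0]]]'
python3 -m inch '[[[0,0.03,0,0],[0,0.03,0,0],[0,0.025,0,0],[0,0.015,0,0],[0,0.01,0,0]]]' 
python3 -m inch '[[[0,0,0,0],[0,0,0,0],[0,0,0,0]]]' -0.2
python3 -m inch '[[[0,0,0,0],[0,0,0,0],[0,0,0,0],[0,0,0,0]]]' -1 20
```

```text
time_s: 13.5
eef_pos: [0.6043, -0.2567, 0.017]
orientation: [[1.0, -0.0, -0.0], [0.0, 0.0, 1.0], [-0.0, -1.0, 0.0]]
wrist_force: [-0.3, -0.3, 0.7]
finger_gap: 0.049
time_s: 14.0
eef_pos: [0.6049, -0.257, 0.13]
orientation: [[1.0, 0.002, -0.0], [0.0, -0.001, 1.0], [0.002, -1.0, -0.001]]
wrist_force: [0.4, -0.1, 0.3]
finger_gap: 0.0502
time_s: 14.5
eef_pos: [0.4885, -0.2683, 0.1279]
orientation: [[1.0, 0.001, -0.0], [0.0, -0.0, 1.0], [0.001, -1.0, -0.0]]
wrist_force: [-0.0, -0.9, 0.8]
finger_gap: 0.0594
time_s: 15.0
eef_pos: [0.3743, -0.2799, 0.1278]
orientation: [[1.0, 0.001, -0.0], [0.0, -0.001, 1.0], [0.001, -1.0, -0.001]]
wrist_force: [0.1, 0.3, -0.4]
finger_gap: 0.0594
time_s: 15.5
eef_pos: [0.375, -0.2797, 0.0165]
orientation: [[1.0, -0.0, -0.0], [0.0, 0.0, 1.0], [-0.0, -1.0, 0.0]]
wrist_force: [0.3, -0.3, -0.2]
finger_gap: 0.0592
time_s: 15.8
eef_pos: [0.3756, -0.2802, 0.018]
orientation: [[1.0, 0.001, -0.001], [0.001, -0.001, 1.0], [0.001, -1.0, -0.001]]
wrist_force: [0.1, -0.4, -0.7]
finger_gap: 0.0385
time_s: 16.2
eef_pos: [0.3754, -0.2799, 0.0178]
orientation: [[1.0, 0.001, -0.0], [0.0, -0.001, 1.0], [0.001, -1.0, -0.001]]
wrist_force: [1.1, 1.9, 10.0]
finger_gap: 0.0291
```

```bash
python3 -m inch '[[[0,-0.01,0,0],[0,-0.025,0,0],[0,-0.035,0,0],[0,-0.03,0,0],[0,-0.02,0,0]]]'
python3 -m inch '[[[0.0186,0,0.0266,0],[0.0186,0,0.0266,0],[0.0186,0,0.0266,0],[0.0186,0,0.0266,0],[0.0186,0,0.0266,0]]]'
python3 -m inch '[[[0.0186,0,0.0266,0],[0.0186,0,0.0266,0],[0.0186,0,0.0266,0],[0.0186,0,0.0266,0],[0.0186,0,0.0266,0]]]'
python3 -m inch '[[[0.0186,0,0.0266,0],[0.0186,0,0.0266,0],[0.0186,0,0.0266,0],[0.0186,0,0.0266,0],[0,0,0,0]]]'
python3 -m inch '[[[0,0.03,0,0],[0,0.03,0,0],[0,0.03,0,0],[0,0.015,0,0],[0,0.007,0,0]]]'
python3 -m inch '[[[0,0.002,0,0],[0,0,0,0],[0,0,0,0],[0,0,0,0]]]'
```

```text
time_s: 16.7
eef_pos: [0.3753, -0.28, 0.1398]
orientation: [[1.0, 0.001, -0.0], [0.0, -0.002, 1.0], [0.001, -1.0, -0.002]]
wrist_force: [-0.7, -0.7, -1.4]
finger_gap: 0.0294
time_s: 17.2
eef_pos: [0.4685, -0.1455, 0.1379]
orientation: [[1.0, 0.0, -0.0], [0.0, -0.0, 1.0], [0.0, -1.0, -0.0]]
wrist_force: [-0.0, -0.3, -1.4]
finger_gap: 0.0296
time_s: 17.7
eef_pos: [0.5614, -0.0124, 0.1379]
orientation: [[1.0, 0.0, -0.001], [0.001, -0.0, 1.0], [0.0, -1.0, -0.0]]
wrist_force: [0.5, 0.1, -1.8]
finger_gap: 0.0294
time_s: 18.2
eef_pos: [0.637, 0.0958, 0.1377]
orientation: [[1.0, 0.002, -0.003], [0.003, 0.001, 1.0], [0.002, -1.0, 0.001]]
wrist_force: [0.3, -0.2, -3.0]
finger_gap: 0.0296
time_s: 18.7
eef_pos: [0.6346, 0.0924, 0.0243]
orientation: [[1.0, -0.002, -0.0], [0.0, -0.0, 1.0], [-0.002, -1.0, -0.0]]
wrist_force: [0.7, 0.9, -1.1]
finger_gap: 0.0295
time_s: 19.1
eef_pos: [0.6359, 0.0928, 0.0241]
orientation: [[1.0, 0.001, -0.0], [0.0, 0.0, 1.0], [0.001, -1.0, 0.0]]
wrist_force: [0.6, -0.2, -1.4]
finger_gap: 0.0294
```

```bash
python3 -m inch '[[[0,0.001,0,0],[0,0,0,0],[0,0,0,0]]]'; python3 -m inch '[[[0,0.0006,0,0],[0,0,0,0],[0,0,0,0]]]'
```

```text
time_s: 19.4
eef_pos: [0.6354, 0.0927, 0.0222]
orientation: [[1.0, 0.0, -0.0], [0.0, 0.0, 1.0], [0.0, -1.0, 0.0]]
wrist_force: [0.5, -0.3, -1.6]
finger_gap: 0.0292
time_s: 19.7
eef_pos: [0.6355, 0.0928, 0.0218]
orientation: [[1.0, 0.0, -0.0], [0.0, 0.0, 1.0], [0.0, -1.0, 0.0]]
wrist_force: [-1.2, 0.7, 4.7]
finger_gap: 0.0296
```

Blue is on its dish floor. I'll release it and go over to the left arm.

```bash
python3 -m inch '[[[0,0,0,0],[0,0,0,0],[0,0,0,0]]]' 0.1
python3 -m inch '[[[0,-0.01,0,0],[0,-0.02,0,0],[0,-0.03,0,0],[0,-0.03,0,0],[0,-0.02,0,0]]]' 
python3 -m inch '[[[-0.0075,0,-0.0268,0],[-0.0075,0,-0.0268,0],[-0.0075,0,-0.0268,0],[-0.0075,0,-0.0268,0],[-0.0075,0,-0.0268,0]]]' 0.1
python3 -m inch '[[[-0.0075,0,-0.0268,0],[-0.0075,0,-0.0268,0],[-0.0075,0,-0.0268,0],[-0.0075,0,-0.0268,0],[-0.0075,0,-0.0268,0]]]'
python3 -m inch '[[[-0.0075,0,-0.0268,0],[-0.0075,0,-0.0268,0],[-0.0075,0,-0.0268,0],[-0.0075,0,-0.0268,0],[-0.0075,0,-0.0268,0]]]'
python3 -m inch '[[[-0.0075,0,-0.0268,0],[-0.0075,0,-0.0268,0],[-0.0066,0,-0.0263,-0.1],[0,0,0,0],[0,0,0,0]]]'
python3 -c "
from h import *
f=grab_frame('top');cv2.imwrite('pics/t2.png',cv2.resize(f['color'][130:290,230:460,::-1],None,fx=3.4,fy=3.4,interpolation=2))"
```

```text
time_s: 20.0
eef_pos: [0.6354, 0.0927, 0.0214]
orientation: [[1.0, -0.0, -0.0], [0.0, -0.0, 1.0], [-0.0, -1.0, -0.0]]
wrist_force: [0.2, 0.1, -0.4]
finger_gap: 0.0494
time_s: 20.5
eef_pos: [0.6361, 0.0928, 0.1344]
orientation: [[1.0, 0.002, -0.0], [0.0, 0.0, 1.0], [0.002, -1.0, 0.0]]
wrist_force: [0.4, 0.1, -0.5]
finger_gap: 0.0506
time_s: 21.0
eef_pos: [0.5976, -0.0423, 0.1323]
orientation: [[1.0, 0.001, -0.001], [0.001, -0.0, 1.0], [0.001, -1.0, -0.0]]
wrist_force: [-0.5, -0.5, 0.4]
finger_gap: 0.0504
time_s: 21.5
eef_pos: [0.5602, -0.1764, 0.1323]
orientation: [[1.0, 0.001, -0.0], [0.0, -0.0, 1.0], [0.001, -1.0, -0.0]]
wrist_force: [0.2, 0.7, 0.4]
finger_gap: 0.0497
time_s: 22.0
eef_pos: [0.5227, -0.3105, 0.1323]
orientation: [[1.0, 0.001, -0.0], [0.0, -0.0, 1.0], [0.001, -1.0, -0.0]]
wrist_force: [0.5, -0.1, -0.2]
finger_gap: 0.0501
time_s: 22.5
eef_pos: [0.5013, -0.3894, 0.1319]
orientation: [[0.995, 0.0, -0.098], [0.098, 0.0, 0.995], [0.0, -1.0, -0.0]]
wrist_force: [-0.2, 1.1, 0.4]
finger_gap: 0.0501
```

View pics/t2.png

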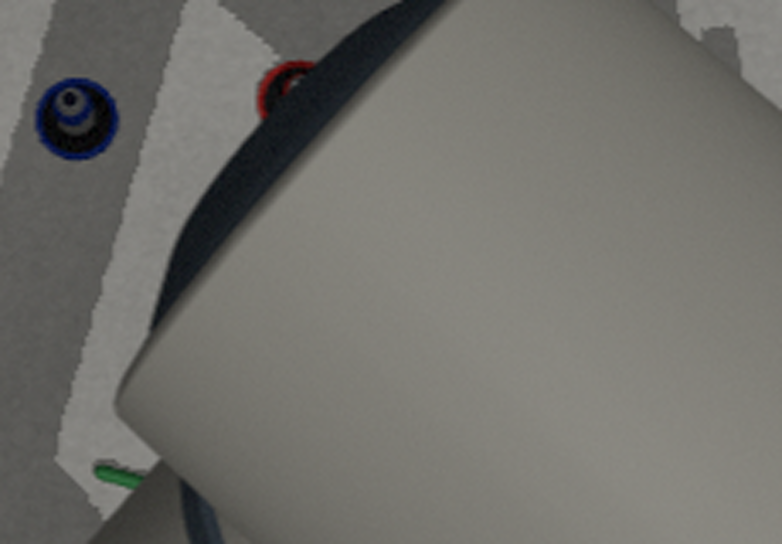

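Blue is standing within its dish at crop (75,115). The rest is hidden by the robot. I'll lower onto the left arm's post.

```bash
python3 -m inch '[[[0,0.035,0,0],[0,0.03,0,0],[0,0.025,0,0],[0,0.018,0,0],[0,0.0115,0,0]]]' 
python3 -m inch '[[[0,0,0,0],[0,0,0,0],[0,0,0,0]]]' -0.4
python3 -m inch '[[[0,0,0,0],[0,0,0,0],[0,0,0,0],[0,0,0,0]]]' -1 20
python3 -m inch '[[[0,-0.01,0,0],[0,-0.025,0,0],[0,-0.035,0,0],[0,-0.03,0,0],[0,0,0,0]]]'
python3 -c "
from h import *
f=grab_frame('scene');p=proj(f,[.5,-.389,.1])[0].astype(int);print(p);cv2.imwrite('pics/s3.png',cv2.resize(f['color'][max(0,p[1]-60):p[1]+90,p[0]-100:p[0]+100,::-1],None,fx=4,fy=4))"
```

```text
time_s: 23.05
eef_pos: [0.5014, -0.3877, 0.0109]
orientation: [[0.995, -0.001, -0.1], [0.1, 0.001, 0.995], [-0.001, -1.0, 0.001]]
wrist_force: [-0.5, -0.6, -0.0]
finger_gap: 0.0501
time_s: 23.35
eef_pos: [0.5021, -0.3895, 0.0132]
orientation: [[0.995, 0.001, -0.1], [0.1, -0.001, 0.995], [0.001, -1.0, -0.001]]
wrist_force: [0.5, 0.2, 0.7]
finger_gap: 0.0297
time_s: 23.75
eef_pos: [0.5018, -0.3895, 0.0128]
orientation: [[0.995, 0.001, -0.1], [0.1, -0.001, 0.995], [0.001, -1.0, -0.001]]
wrist_force: [-0.5, 1.7, 7.5]
finger_gap: 0.0176
time_s: 24.25
eef_pos: [0.5032, -0.3908, 0.1169]
orientation: [[0.995, 0.005, -0.1], [0.1, -0.005, 0.995], [0.005, -1.0, -0.005]]
wrist_force: [0.6, 0.1, -1.2]
finger_gap: 0.018
[188 114]
```

View pics/s3.png

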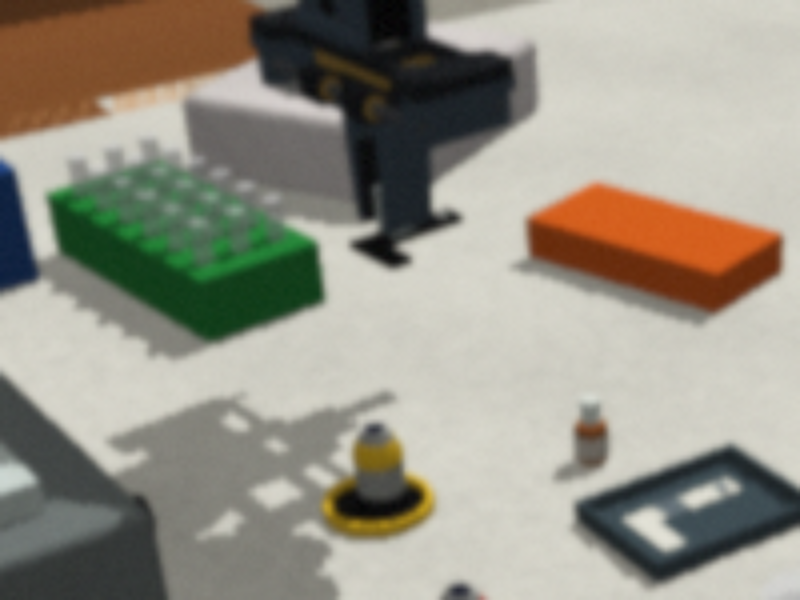

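The left arm is held level, and yellow stands in its dish at crop (378,470). I'll carry the arm to the left tray.

```bash
python3 -m inch '[[[0,0,0,0.121],[0,0,0,0]]]'
python3 -m inch '[[[-0.004,0,0.0247,0],[-0.004,0,0.0247,0],[-0.004,0,0.0247,0],[-0.004,0,0.0247,0],[-0.004,0,0.0247,0]]]'
python3 -m inch '[[[-0.004,0,0.0247,0],[-0.004,0,0.0247,0],[-0.004,0,0.0247,0],[-0.004,0,0.0247,0],[-0.0038,0,0.0247,0]]]'
python3 -m inch '[[[0,0,0,0],[0,0,0,0],[0,0,0,0]]]'
python3 -c "
from h import *
f=grab_frame('scene');cv2.imwrite('pics/s4.png',cv2.resize(f['color'][90:240,170:370,::-1],None,fx=4,fy=4))"
```

```text
time_s: 24.5
eef_pos: [0.5009, -0.3888, 0.1113]
orientation: [[1.0, -0.001, 0.023], [-0.023, 0.001, 1.0], [-0.001, -1.0, 0.001]]
wrist_force: [0.4, 0.1, -1.4]
finger_gap: 0.0177
time_s: 25.0
eef_pos: [0.4833, -0.2641, 0.1113]
orientation: [[1.0, -0.001, 0.017], [-0.017, 0.001, 1.0], [-0.001, -1.0, 0.001]]
wrist_force: [-0.2, 0.1, -1.4]
finger_gap: 0.018
time_s: 25.5
eef_pos: [0.4661, -0.1403, 0.1115]
orientation: [[1.0, -0.001, 0.017], [-0.017, 0.0, 1.0], [-0.001, -1.0, 0.0]]
wrist_force: [0.3, 0.6, -1.0]
finger_gap: 0.0177
time_s: 25.8
eef_pos: [0.4669, -0.142, 0.1118]
orientation: [[1.0, -0.0, 0.019], [-0.019, -0.0, 1.0], [-0.0, -1.0, -0.0]]
wrist_force: [-0.2, -0.4, -1.0]
finger_gap: 0.0177
```

View pics/s4.png

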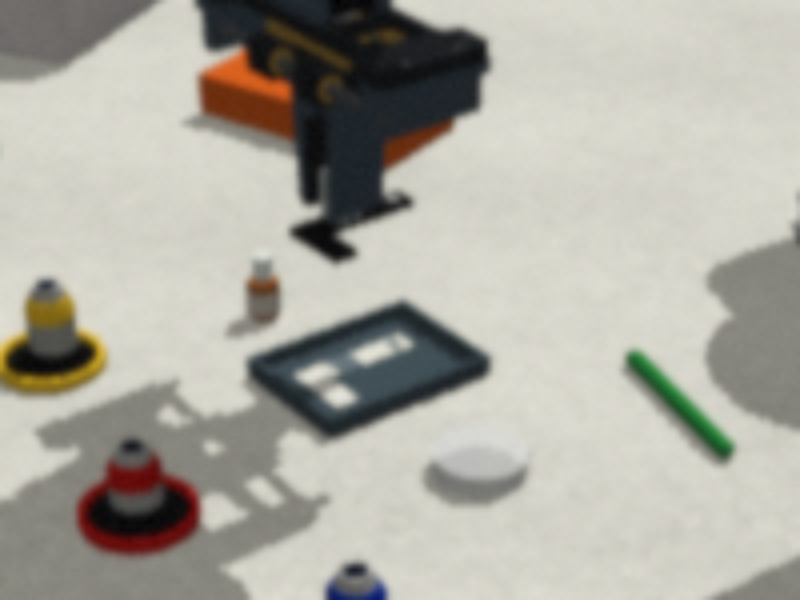

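Red and yellow stand in their dishes, and the held L hangs parallel to the painted one. Now I lower it.

```bash
python3 -m inch '[[[0,0.03,0,0],[0,0.03,0,0],[0,0.02,0,0],[0,0.009,0,0],[0,0.0035,0,0]]]'
python3 -m inch '[[[0,0.001,0,0],[0,0,0,0],[0,0,0,0]]]'; python3 -m inch '[[[0,0.001,0,0],[0,0,0,0],[0,0,0,0]]]'
```

```text
time_s: 26.35
eef_pos: [0.4666, -0.1418, 0.0189]
orientation: [[1.0, -0.001, 0.021], [-0.021, 0.0, 1.0], [-0.001, -1.0, 0.0]]
wrist_force: [0.2, 0.3, -1.2]
finger_gap: 0.0178
time_s: 26.65
eef_pos: [0.4672, -0.1417, 0.0193]
orientation: [[1.0, 0.001, 0.02], [-0.02, -0.001, 1.0], [0.001, -1.0, -0.001]]
wrist_force: [0.3, -0.2, -1.8]
finger_gap: 0.0181
time_s: 26.95
eef_pos: [0.4668, -0.1414, 0.0177]
orientation: [[1.0, 0.0, 0.021], [-0.021, -0.0, 1.0], [0.0, -1.0, -0.0]]
wrist_force: [0.1, -0.0, -1.5]
finger_gap: 0.0178
```

```bash
python3 -m inch '[[[0,0.0006,0,0],[0,0,0,0],[0,0,0,0]]]'; python3 -m inch '[[[0,0.0004,0,0],[0,0,0,0],[0,0,0,0]]]'
```

```text
time_s: 27.25
eef_pos: [0.4667, -0.1414, 0.0169]
orientation: [[1.0, -0.0, 0.021], [-0.021, 0.0, 1.0], [-0.0, -1.0, 0.0]]
wrist_force: [0.2, -0.0, -1.0]
finger_gap: 0.018
time_s: 27.55
eef_pos: [0.4668, -0.1414, 0.0168]
orientation: [[1.0, 0.0, 0.021], [-0.021, -0.0, 1.0], [0.0, -1.0, -0.0]]
wrist_force: [-1.0, 1.7, 7.0]
finger_gap: 0.0178
```

Contact. I'll release and go to the right arm.

```bash
python3 -m inch '[[[0,0,0,0],[0,0,0,0],[0,0,0,0]]]' -0.2
python3 -m inch '[[[0,-0.01,0,0],[0,-0.02,0,0],[0,-0.03,0,0],[0,-0.03,0,0],[0,-0.02,0,0]]]' 
python3 -m inch '[[[-0.0053,0,0.0264,0],[-0.0053,0,0.0264,0],[-0.0053,0,0.0264,0],[-0.0053,0,0.0264,0],[-0.0053,0,0.0264,0]]]' 0.1
python3 -m inch '[[[-0.0053,0,0.0264,0],[-0.0053,0,0.0264,0],[-0.0053,0,0.0264,0],[-0.0053,0,0.0264,0],[-0.0053,0,0.0264,0]]]'
python3 -m inch '[[[-0.0053,0,0.0264,0],[-0.0053,0,0.0264,0],[-0.0053,0,0.0264,0],[-0.0053,0,0.0264,0],[-0.0053,0,0.0264,0]]]'
python3 -m inch '[[[-0.0059,0,0.0271,0],[0,0,0,0.1068],[0,0,0,0.1068],[0,0,0,0.1068],[0,0,0,0]]]'
python3 -c "
from h import *
f=grab_frame('top');cv2.imwrite('pics/t3.png',cv2.resize(f['color'][130:290,230:460,::-1],None,fx=3.4,fy=3.4,interpolation=2))
print(state()['eef_pos'])"
```

```text
time_s: 27.85
eef_pos: [0.4668, -0.1415, 0.0165]
orientation: [[1.0, 0.0, 0.021], [-0.021, -0.0, 1.0], [0.0, -1.0, -0.0]]
wrist_force: [0.6, -0.2, -0.9]
finger_gap: 0.036
time_s: 28.35
eef_pos: [0.4671, -0.1416, 0.1291]
orientation: [[1.0, 0.002, 0.021], [-0.021, -0.001, 1.0], [0.002, -1.0, -0.001]]
wrist_force: [0.6, -0.6, -0.0]
finger_gap: 0.0362
time_s: 28.85
eef_pos: [0.4427, -0.0079, 0.1272]
orientation: [[1.0, 0.001, 0.021], [-0.021, -0.0, 1.0], [0.001, -1.0, -0.0]]
wrist_force: [-0.9, -0.2, 0.4]
finger_gap: 0.0504
time_s: 29.35
eef_pos: [0.4189, 0.1246, 0.1272]
orientation: [[1.0, 0.001, 0.021], [-0.021, 0.0, 1.0], [0.001, -1.0, 0.0]]
wrist_force: [0.2, 0.3, 0.7]
finger_gap: 0.0502
time_s: 29.85
eef_pos: [0.395, 0.2572, 0.1272]
orientation: [[1.0, 0.0, 0.021], [-0.021, 0.0, 1.0], [0.0, -1.0, 0.0]]
wrist_force: [-0.3, 0.1, -0.4]
finger_gap: 0.0505
time_s: 30.35
eef_pos: [0.39, 0.2834, 0.1271]
orientation: [[0.942, 0.0, 0.336], [-0.336, 0.0, 0.942], [0.0, -1.0, 0.0]]
wrist_force: [-0.4, -0.1, 0.5]
finger_gap: 0.0503
[0.39004809 0.28334247 0.12700741]
```

View pics/t3.png

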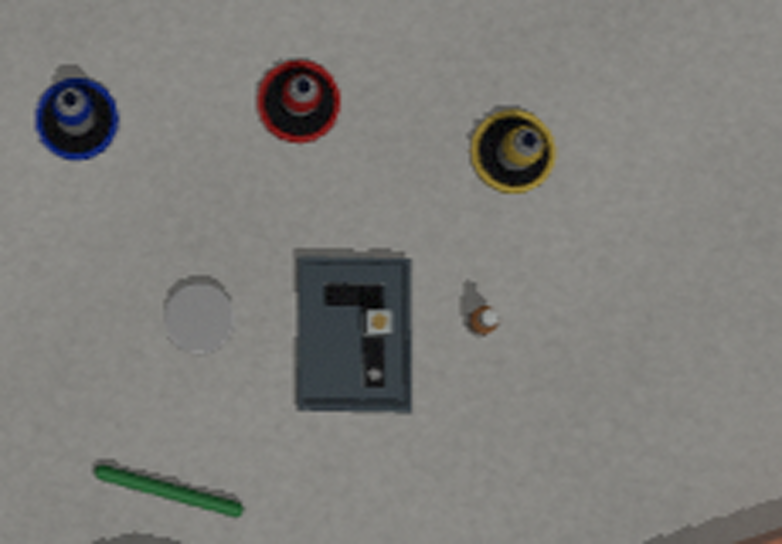

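The three objectives stand in their matching dishes, and the left arm lies flat, post up, inside the left tray on the marking at crop (375,325). Now I pick up the right arm.

```bash
python3 -m inch '[[[0,0.033,0,0],[0,0.028,0,0],[0,0.025,0,0],[0,0.018,0,0],[0,0.0105,0,0]]]' 
python3 -m inch '[[[0,0,0,0],[0,0,0,0],[0,0,0,0]]]' -0.4
python3 -m inch '[[[0,0,0,0],[0,0,0,0],[0,0,0,0],[0,0,0,0]]]' -1 20
python3 -m inch '[[[0,-0.01,0,0],[0,-0.025,0,0],[0,-0.035,0,0],[0,-0.03,0,0],[0,0,0,0]]]'
python3 -m inch '[[[0.0243,0,0.0056,0],[0.0243,0,0.0056,0],[0.0243,0,0.0056,0],[0.0243,0,0.0056,0],[0.0243,0,0.0056,0]]]'
python3 -m inch '[[[0.0243,0,0.0056,0],[0.0243,0,0.0056,0],[0.0243,0,0.0056,0],[0,0,0,0]]]'
python3 -m inch '[[[0,0,0,-0.13],[0,0,0,-0.13],[0,0,0,-0.13],[0,0,0,-0.13],[0,0,0,-0.13]]]'
python3 -m inch '[[[0,0,0,0],[0,0,0,0],[0,0,0,0]]]'
python3 -c "
from h import *
f=grab_frame('scene');cv2.imwrite('pics/s5.png',cv2.resize(f['color'][190:340,240:440,::-1],None,fx=4,fy=4))"
```

```text
time_s: 30.9
eef_pos: [0.3897, 0.283, 0.011]
orientation: [[0.943, -0.001, 0.332], [-0.332, -0.001, 0.943], [-0.001, -1.0, -0.001]]
wrist_force: [0.2, -0.3, 0.3]
finger_gap: 0.0499
time_s: 31.2
eef_pos: [0.3906, 0.2836, 0.0129]
orientation: [[0.943, 0.001, 0.334], [-0.334, 0.001, 0.943], [0.001, -1.0, 0.001]]
wrist_force: [0.1, -0.3, -0.2]
finger_gap: 0.029
time_s: 31.6
eef_pos: [0.3905, 0.2836, 0.0127]
orientation: [[0.942, 0.001, 0.334], [-0.334, 0.001, 0.942], [0.001, -1.0, 0.001]]
wrist_force: [-0.3, -0.9, 9.4]
finger_gap: 0.018
time_s: 32.1
eef_pos: [0.3917, 0.2843, 0.1159]
orientation: [[0.942, 0.005, 0.334], [-0.334, 0.003, 0.942], [0.004, -1.0, 0.005]]
wrist_force: [-0.7, -0.7, -1.4]
finger_gap: 0.0179
time_s: 32.6
eef_pos: [0.5145, 0.2687, 0.1118]
orientation: [[0.942, -0.001, 0.334], [-0.334, -0.0, 0.942], [-0.001, -1.0, -0.0]]
wrist_force: [-0.0, 0.2, -0.8]
finger_gap: 0.0177
time_s: 33.0
eef_pos: [0.5908, 0.2599, 0.1117]
orientation: [[0.942, 0.001, 0.336], [-0.336, 0.0, 0.942], [0.001, -1.0, 0.001]]
wrist_force: [-0.2, 0.6, -1.0]
finger_gap: 0.0176
time_s: 33.5
eef_pos: [0.5873, 0.2605, 0.1117]
orientation: [[0.951, -0.001, -0.309], [0.309, -0.0, 0.951], [-0.001, -1.0, 0.0]]
wrist_force: [-0.4, 1.1, -0.7]
finger_gap: 0.0177
time_s: 33.8
eef_pos: [0.5879, 0.2605, 0.1119]
orientation: [[0.954, -0.0, -0.301], [0.301, -0.0, 0.954], [-0.0, -1.0, -0.0]]
wrist_force: [-0.5, 0.7, -0.4]
finger_gap: 0.0177
```

View pics/s5.png

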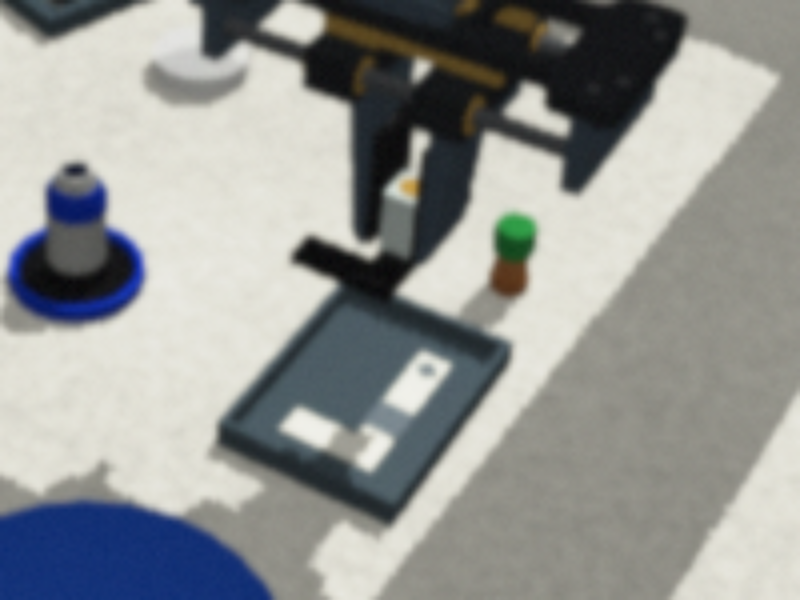

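The right arm is held level over the right tray and parallel to its marking. Now I lower it.

```bash
python3 -m inch '[[[0,0.03,0,0],[0,0.03,0,0],[0,0.02,0,0],[0,0.009,0,0],[0,0.0035,0,0]]]'
python3 -m inch '[[[0,0.001,0,0],[0,0.001,0,0],[0,0,0,0],[0,0,0,0]]]'; python3 -m inch '[[[0,0.0006,0,0],[0,0,0,0],[0,0,0,0]]]'
```

```text
time_s: 34.35
eef_pos: [0.588, 0.2604, 0.0189]
orientation: [[0.953, -0.001, -0.303], [0.303, -0.0, 0.953], [-0.001, -1.0, -0.0]]
wrist_force: [0.2, 0.8, -0.7]
finger_gap: 0.0179
time_s: 34.75
eef_pos: [0.5886, 0.2606, 0.0182]
orientation: [[0.953, 0.001, -0.304], [0.304, 0.0, 0.953], [0.001, -1.0, 0.0]]
wrist_force: [-0.9, -0.3, -1.1]
finger_gap: 0.0182
time_s: 35.05
eef_pos: [0.5883, 0.2605, 0.0169]
orientation: [[0.953, -0.0, -0.304], [0.304, -0.0, 0.953], [-0.0, -1.0, -0.0]]
wrist_force: [-0.5, -0.6, -1.9]
finger_gap: 0.0181
```

```bash
python3 -m inch '[[[0,0.0004,0,0],[0,0,0,0],[0,0,0,0]]]'
python3 -m inch '[[[0,0,0,0],[0,0,0,0],[0,0,0,0]]]' -0.2
python3 -m inch '[[[0,-0.01,0,0],[0,-0.02,0,0],[0,-0.03,0,0],[0,-0.04,0,0],[0,-0.04,0,0]]]' 
python3 -m inch '[[[-0.015,-0.01,0.02,0],[-0.015,-0.01,0.02,0],[-0.015,-0.01,0.02,0],[-0.015,-0.01,0.02,0],[-0.015,-0.01,0.02,0]]]' 
python3 -m inch '[[[-0.015,0,0.02,0],[-0.015,0,0.02,0],[-0.015,0,0.02,0],[-0.015,0,0.02,0],[-0.015,0,0.02,0]]]' 
python3 -m inch '[[[0,0,0,0],[0,0,0,0],[0,0,0,0],[0,0,0,0],[0,0,0,0]]]' 
python3 -c "
from h import *
f=grab_frame('top');cv2.imwrite('pics/t4.png',cv2.resize(f['color'][130:290,165:400,::-1],None,fx=3.4,fy=3.4,interpolation=2))"
```

```text
time_s: 35.35
eef_pos: [0.5883, 0.2605, 0.0167]
orientation: [[0.953, 0.0, -0.304], [0.304, 0.0, 0.953], [0.0, -1.0, 0.0]]
wrist_force: [-1.5, -1.0, 4.8]
finger_gap: 0.0179
time_s: 35.65
eef_pos: [0.5883, 0.2605, 0.0164]
orientation: [[0.953, -0.0, -0.304], [0.304, -0.0, 0.953], [-0.0, -1.0, -0.0]]
wrist_force: [0.1, 0.0, -0.5]
finger_gap: 0.0359
time_s: 36.15
eef_pos: [0.5879, 0.2605, 0.1585]
orientation: [[0.953, -0.0, -0.304], [0.304, -0.0, 0.953], [-0.0, -1.0, 0.0]]
wrist_force: [0.0, 0.2, 1.1]
finger_gap: 0.0368
time_s: 36.65
eef_pos: [0.4855, 0.3334, 0.2077]
orientation: [[0.953, 0.001, -0.304], [0.304, 0.0, 0.953], [0.001, -1.0, 0.0]]
wrist_force: [-0.0, 0.8, 0.2]
finger_gap: 0.0365
time_s: 37.15
eef_pos: [0.3837, 0.4059, 0.2073]
orientation: [[0.953, 0.0, -0.304], [0.304, 0.0, 0.953], [0.001, -1.0, 0.0]]
wrist_force: [0.4, 0.2, 0.2]
finger_gap: 0.0367
time_s: 37.65
eef_pos: [0.3851, 0.4051, 0.2065]
orientation: [[0.953, 0.0, -0.303], [0.303, -0.0, 0.953], [0.0, -1.0, -0.0]]
wrist_force: [0.2, -0.2, -1.3]
finger_gap: 0.0364
```

View pics/t4.png

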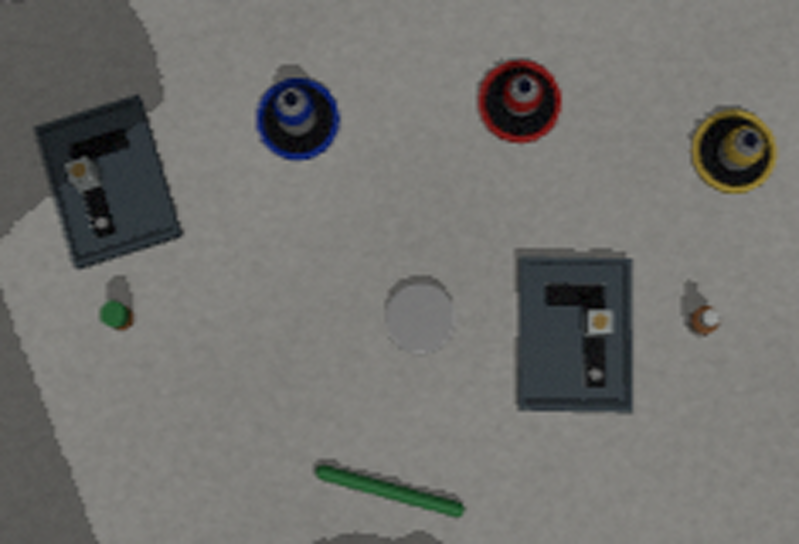

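All five parts are in place and upright, with the arms at crop (95,185) and (590,330). The vials, petri lid and pen have not moved. I'm handing the job in.

```bash
python3 -c "
from station import *
print(close_job())"
```

```text
the job is handed in; nothing more can be done
None
```

The job is handed in at about 38 s of the 117 s allowed. The red, yellow and blue objectives each stand upright in the dish of their own colour. The left and right slide-holder arms lie flat, post up, on the matching outlines inside their trays.

- **Final picture:** The last top view shows all five parts in place and released, the gripper about 0.2 m above the bench and clear, and the nearby vials, petri lid and pen unmoved.
- **Forces:** The highest wrist force I saw in the readings was about 19 N, when the red objective touched its dish floor. The readings come only at the end of each call, so a brief higher value in between would not show.
- **Disagreements:** The two cameras differed by about 7–9 mm on the centres of the red and yellow dishes, partly because the slanted view takes in the outer wall. The slanted-view fit for the blue dish was no use because other blue objects were included. I used the top view throughout. The parts sit slightly off-centre but well inside.

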